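# Index the carving fixture and lock it

## Task

Index the carving fixture on the bench: push its notched dial clockwise by the crank post until the post has clicked to rest seven clicks past the fixed fin, without overrunning. Then take the headed steel pin from the wooden rack and push it fully home through the dial's notch into the socket, feeling for the hole, to lock the dial, and let go. Push with closed fingers and be gentle throughout (the fixture must never feel more than about 30 N, so do not grip the dial), and leave everything else where it stands.

Things in the scene. Friction and masses are not known exactly. Their poses are not given: they have to be found in the camera images.
- dial (a joint): Dial angle, rad, clockwise from above; 0 when its crank post stands at the fin. It clicks to rest every 0.2618 rad (15 degrees): each click is a V-shaped detent that holds up to about 8 N at the post; pushed past half-way the dial springs on to the next click by itself. Seven clicks = 1.833 rad. It starts 0 to 3 clicks past the fin. At every click a notch lies over the socket.
- base: Round teal base of the fixture, radius 105 mm, fixed on the table; origin under its centre, z up. The head on it (dial, post, fin and socket together) is bolted through slotted holes: all may be up to 4 mm off in base x and in base y from where the points dial_centre, fin and socket say, unmeasured; not turned. Find the hole by feel.
- dial_centre (a point): Nominal dial axis at the dial's top face, 56 mm above the table; axes as base. Aluminium disc, radius 72 mm, 10 mm thick, with 24 teeth 6.8 mm wide out to radius 88 mm and 24 open notches between (14 mm wide at radius 80). On it, 50 mm from the axis, a round steel crank post 16 mm thick, 40 mm tall; at the middle a wooden knob blank, radius 24 mm, 36 mm tall.
- fin (a point): Nominal top of the fixed fin, a steel blade 14 x 4 mm just outside the teeth, 98 mm from the dial axis, top 62 mm above the table. The crank post stands beside it (same bearing from the dial axis) at dial angle 0.
- socket (a point): Nominal axis of the lock socket at the height of the dial's top face (56 mm above the table), 80 mm from the dial axis. Steel block below the teeth, 36 mm (radially) x 40 mm, top 44 mm above the table, with an upright round hole 13 mm wide with a 0.5 mm chamfer, 30 mm deep (floor 14 mm above the table). The pin goes down through a dial notch into it. True hole: see base.
- pin_mid (a point): Centre (half-way up) of the loose lock pin, standing upright in one of the rack's three holes. Steel, about 120 g, 87 mm long: round shank 12 mm thick and 57 mm long with its foot edge barely broken (0.5 mm), then a round dark head 20 mm thick and 30 mm tall. The head spans 13.5 to 43.5 mm above this point. z along the pin, upwards. Fully home, its head's underside stands 15 mm above the dial.
- pin_tip (a point): Centre of the pin's foot, 43.5 mm below pin_mid. Fully home in the socket it is 14 mm above the table.
- rack_top (a point): Centre of the top of the wooden pin rack, fixed, 140 x 50 x 50 mm high; x along its length, z up. Three 14 mm holes 35 mm deep lie on its x axis at -45, 0 and +45 mm; the pin, the dowel and the drift stand in them in any order.
- dowel_mid (a point): Bystander: centre of a plain wooden dowel, 12 mm thick, 75 mm long, standing in the rack.
- drift_mid (a point): Bystander: centre of a steel drift, 12 mm thick with a thinner top, 82 mm long, standing in the rack.
- cup_mid (a point): Bystander: centre of a paper cup, 95 mm tall, 72 mm wide.
- blank_mid (a point): Bystander: centre of a wooden bowl blank, 116 mm wide, 45 mm tall.
- spindle_mid (a point): Bystander: centre of a turned wooden spindle 200 mm long, 30 mm thick, lying.
- centre_center (a point): Bystander: centre of a steel slug, 32 mm thick, 45 mm tall, standing between fixture and blank.
- mallet_mid (a point): Bystander: centre of the head of a wooden mallet, lying.
- pin: The whole lock pin; its origin is pin_tip.

How it is judged (in metres and radians):
On the way:
1. the dial rests on the seventh click past the fin (value of joint dial between 1.7626 and 1.9026 rad and velocity of joint dial between -0.3 and 0.3 rad/s), for 0.2 s.
At the end, for the whole second after the job is handed in: The dial rests at the seventh click past the fin (1.833 rad, within 0.07), and the pin stands upright in the socket fully home (its tip within 3.5 mm of the socket's floor), released and at rest (value of joint dial between 1.7626 and 1.9026 rad and height (world z) of pin_tip below 0.0175 m and horizontal distance between pin_tip and socket below 0.007 m and angle between pin_tip's own z axis and vertical below 0.1 rad and linear speed of pin below 0.02 m/s); the robot touches nothing.
It fails at once if the dial overrun towards the eighth click (more than 7.6 clicks) (value of joint dial above 1.98968 rad).
It fails at once if more than 30 N on the dial, or by the pin on the fixture (contact force between any of the fingers, the arm, pin and dial above 30 N or contact force between pin and head above 30 N).
It fails at once if a bystander knocked from its place (over 30 mm) (distance of any of cup_mid, blank_mid, spindle_mid, centre_center, mallet_mid, dowel_mid, drift_mid from where it was at the start of the episode above 0.03 m).
It also fails if it takes over 72 s, if anything falls off the work surface, if the arm or the gripper's body presses on something with over 40 N, if the wrist force passes 120 N, or if a joint passes its speed limit or range.

## Robot

A 6-joint arm with a two-finger parallel gripper is mounted at the origin on the work surface. World frame = base frame: x ahead of the robot, y to its left, z up, the work surface at z = 0. Lengths are in m, angles in degrees, forces in N, time in s.
With the tool pointing down it reaches from about 0.375 to 0.9 m from the base axis. Payload 3.1 kg.
Tool frame: the origin (TCP) lies between the finger pads; the fingertips stand 22 mm ahead of it and the grasp point (between the pads) lies 3 mm ahead of it; y points along the fingers, x is the direction in which the jaws open and shut, and the axes are right-handed (so a half turn about y gives the same grasp; the last joint's range is limited). The gripper opens to 87 mm and grips with 3 to 60 N. Pads are 19 mm wide; open, the fingers measure 117 mm over their backs; the gripper's body (75 mm by 190 mm) begins 51 mm behind the grasp point.
Start: joints at [53.085, 30.224, 82.088, -0, 67.689, -10.227], TCP at [0.281, 0.558, 0.245] pointing down, gripper open.
Joint ranges: [-176.69, 176.69], [-43.24, 126.21], [12.49, 139.97], [-82, 262], [0, 151.66], [-163.58, 163.58]. Speed limits (degrees/s): [159.86, 159.86, 180, 180, 180, 180].

## Interface

Orientations are given as a 3x3 rotation matrix whose columns are the frame's x, y, z axes.
In Python, from rig import bot, imaging, workorder gives the robot as it stands. The module is installed in compiled form; this text tells all that it offers.
- The arm moves only by the tool drive_tool, never from a script. Its argument "commands" is a list of rows, each an object of numbers: "dx", "dy", "dz": the shift along the tool's x, y, z normalised to -1 to 1, where 1 is 4 cm; "wx", "wy", "wz": the turn, a rotation vector about the tool's x, y, z normalised to -1 to 1, where 1 is pi/2 rad; "grip": the finger opening in mm, from 0 to 87. In form: [{"dx": .., "dy": .., "dz": .., "wx": .., "wy": .., "wz": .., "grip": ..}, ...]. A call has 1 to 8 rows; each row shifts and turns the commanded pose from where the row before left it, along the tool's axes as they then stand; what a row does not reach is not made up. A row lasts 1/8 s, in which the tool goes at most 62.5 mm and 10.7 degrees, less where a joint would pass 70% of its speed; a pose out of reach is approached as far as the arm can. A call with a number of a shift or a turn outside -1 to 1 is refused whole. A call with a gripper value outside its range is refused whole. The fingers move at their own pace and stop on an object; the grip force is fixed at half the most. Time passes only in rows, so rows that do not move let the fingers close. It gives the time, the measured TCP pose, the force and the opening at its end, in the units of the state.
- bot.read_state(): the state, without advancing time (a new reading comes with each control period).
- imaging.capture(name): name is "scene" or "top" or "wrist"; returns (picture, depth): 384x512x3 uint8, red, green, blue; 384x512 float32, m along the optical axis (not along the pixel's ray), 0 where there is no reading.
- imaging.get_calibration(name): a dict with "mtx" (3x3 intrinsics, pixels), "world_to_cam" (4x4, takes a point from world to camera coordinates). Camera axes: x right, y down, z forward; pixel columns grow to the right and rows downward; lengths in m; the calibration is good to about 2 mm. A picture is of the moment at which its call begins: read the wrist's pose just before it. get_calibration takes no time and is no camera call; for the wrist camera it gives the pose at the moment of the call.
- workorder.hand_in(): hands the job in, once; it reports no verdict.
The state is a dict: "time_s": time; "joint_positions": joint angles; "qvel": joint speeds; "tau": joint torques, N m; "position": TCP position; "tcp_rot": TCP orientation; "force": force on the tool from outside, world axes, zero at the start; "moment": the same for the moment, N m; "opening": opening from 0.0 (shut) to 1.0 (fully open).
Only numpy, scipy, OpenCV 4.12 (cv2) and the standard library are available. Lean on these libraries where they do the work, as an engineer would, in place of code of your own. Each camera call takes 0.05 s, during which the arm holds its last target. There are 200 camera calls.

## Working session

There is one attempt and no reset: what is moved stays moved. The work goes in short steps, Python scripts to look and compute and a tool call to move; the robot and the scene stay as the last step left them, time stands still between calls to the robot, and variables do not carry over. Pictures are saved under pics/ and viewed, on a budget of 10 in all, crops included, one or two more only if the job needs it, and the job is handed in when it is done.

Besides the shell and the picture viewer there is one more tool, called after ">>>" in YAML: its name, and indented under it one key for each argument. drive_tool: Moves the arm, as the interface text tells. Its arguments: {"type":"object","properties":{"commands":{"type":"array"}},"required":["commands"]}

```bash
mkdir -p pics; cat > h.py <<'E'
import numpy as np, cv2
from rig import bot, imaging, workorder
def cap(n,f):
    c=imaging.get_calibration(n); p,d=imaging.capture(n)
    np.savez('pics/'+f+'.npz',p=p,d=d,K=c['mtx'],T=c['world_to_cam'])
    cv2.imwrite('pics/'+f+'.png',p[:,:,::-1])
    return p,d
def load(f): return np.load('pics/'+f+'.npz')
def px2w(f,u,v,z=None,depth=None):
    s=load(f);K=s['K'];T=np.linalg.inv(s['T'])
    r=np.linalg.inv(K)@np.array([u,v,1.])
    if z is not None:
        o=T[:3,3];dr=T[:3,:3]@r; return o+dr*(z-o[2])/dr[2]
    d=depth or s['d'][int(round(v)),int(round(u))]
    return T[:3,:3]@(r*d)+T[:3,3]
E
python3 - <<'E'
from h import *
cap('top','top0');cap('scene','scene0')
a=cv2.imread('pics/top0.png');
cv2.imwrite('pics/top0b.png',cv2.resize(a,(800,600),interpolation=cv2.INTER_CUBIC))
s=bot.read_state();print(s['position'],s['tcp_rot'],s['time_s'],s['force'])
E
```

```text
[0.2803368  0.55791762 0.24369099] [[ 4.49201228e-01 -1.15129944e-03 -8.93429869e-01]
 [ 8.93428566e-01 -1.56076655e-03  4.49202584e-01]
 [-1.91160214e-03 -9.99998119e-01  3.27505555e-04]] 0.1 [-0.07814749  0.67830243 -0.56672756]
```

View pics/top0b.png

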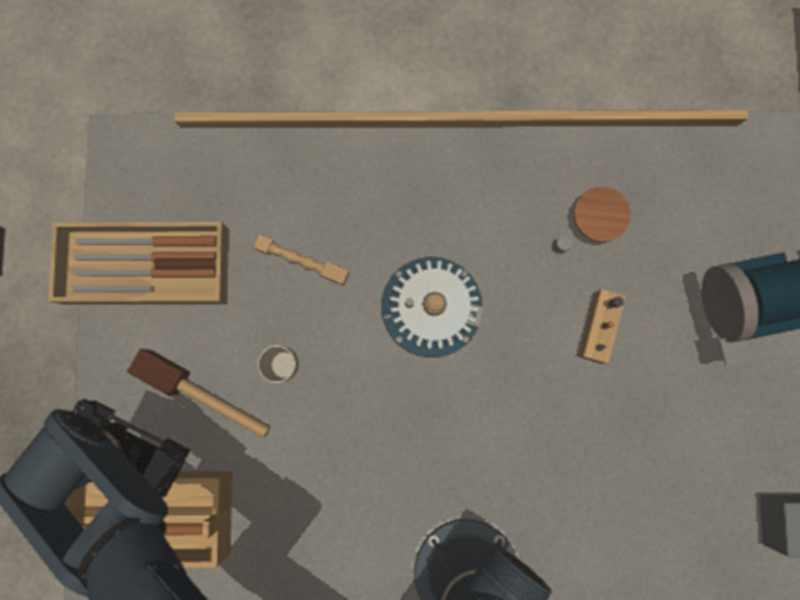

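View pics/scene0.png

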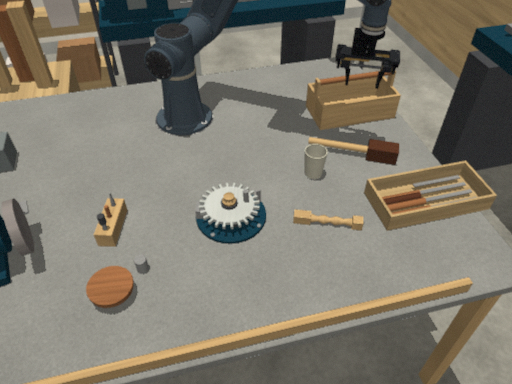

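The top view shows the base near (432,305), the post at (409,303), and the rack near (604,326) in the 800 px image. I'll enlarge both and get world coordinates.

```bash
python3 - <<'E'
from h import *
a=cv2.imread('pics/top0.png')
f=lambda x0,y0,w,h,s:cv2.resize(a[y0:y0+h,x0:x0+w],None,fx=s,fy=s,interpolation=cv2.INTER_CUBIC)
A=f(240,158,74,76,7.8);B=f(364,175,40,66,9)
H=594;B=cv2.resize(B,None,fx=1,fy=1)
im=np.zeros((H,800,3),np.uint8);A=A[:H,:577];im[:A.shape[0],:A.shape[1]]=A
B=cv2.resize(B,(220,363));im[:363,578:798]=B
cv2.imwrite('pics/crop1.png',im)
for n,u,v,z in [('base',432,306,.02),('knob',434,303,.09),('post',409,303,.096),('pin a',616,302,.1),('b',606,325,.09),('c',600,347,.09),('cup',278,364,.09),('slug',563,244,.045),('rackc',604,326,.05)]:
    print(n,px2w('top0',u*.64,v*.64,z).round(4))
s=load('top0');print(np.linalg.inv(s['T']).round(3),s['K'])
E
```

```text
base [0.5308 0.0634 0.02  ]
knob [0.5291 0.063  0.09  ]
post [0.5285 0.1116 0.096 ]
pin a [ 0.5286 -0.2871  0.1   ]
b [ 0.485  -0.2693  0.09  ]
c [ 0.4426 -0.256   0.09  ]
cup [0.4121 0.364  0.09  ]
slug [ 0.6539 -0.2027  0.045 ]
rackc [ 0.4862 -0.2779  0.05  ]
[[-3.000e-03 -9.940e-01  1.140e-01  3.870e-01]
 [-1.000e+00  4.000e-03  1.000e-03  1.300e-01]
 [-1.000e-03 -1.140e-01 -9.940e-01  1.348e+00]
 [ 0.000e+00  0.000e+00  0.000e+00  1.000e+00]] [[417.055412     0.         255.33398589]
 [  0.         417.055412   193.54644892]
 [  0.           0.           1.        ]]
```

View pics/crop1.png

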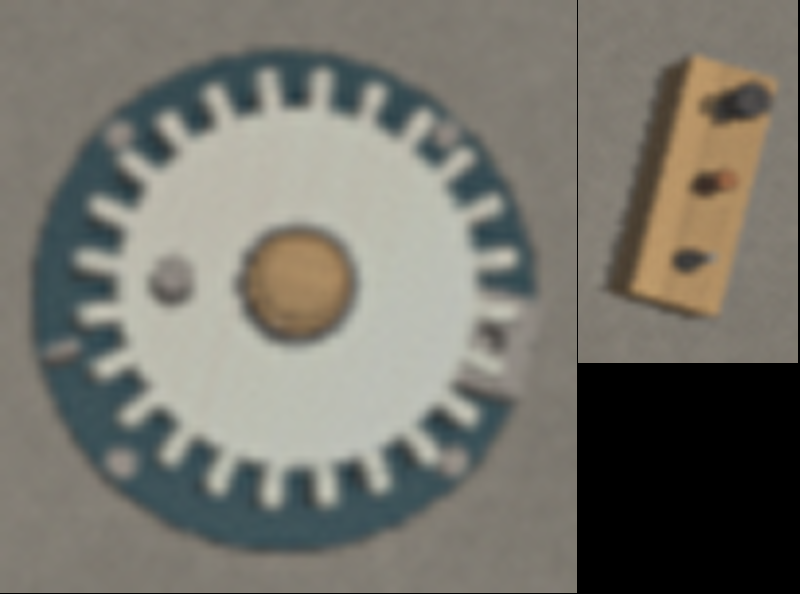

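The pin is in the far rack hole, near (0.529,-0.287), with the dark thick head. In the crop the fin is at (60,350), the post at (172,280) and the socket at (495,345). I'll move over the fixture for a wrist look.

>>> drive_tool:
  commands:
    - {"dx": -0.66, "dy": -0.1, "dz": -0.8, "grip": 0}
    - {"dx": -0.66, "dy": -0.1, "dz": -0.8, "grip": 0}
    - {"dx": -0.66, "dy": -0.1, "dz": -0.8, "grip": 0}
    - {"dx": -0.66, "dy": -0.1, "dz": -0.8, "grip": 0}
    - {"dx": -0.66, "dy": -0.1, "dz": -0.8, "grip": 0}
    - {"dx": -0.66, "dy": -0.1, "dz": -0.8, "grip": 0}
    - {"dx": -0.66, "dy": -0.1, "dz": -0.8, "grip": 0}

```text
schema error: expected keys dx, dy, dz, wx, wy, wz, grip
```

>>> drive_tool:
  commands:
    - {"dx": -0.66, "dy": -0.1, "dz": -0.8, "grip": 0}
    - {"dx": -0.66, "dy": -0.1, "dz": -0.8, "grip": 0}
    - {"dx": -0.66, "dy": -0.1, "dz": -0.8, "grip": 0}
    - {"dx": -0.66, "dy": -0.1, "dz": -0.8, "grip": 0}
    - {"dx": -0.66, "dy": -0.1, "dz": -0.8, "grip": 0}
    - {"dx": -0.66, "dy": -0.1, "dz": -0.8, "grip": 0}
    - {"dx": 0, "dy": 0, "dz": 0, "grip": 0}
    - {"dx": 0, "dy": 0, "dz": 0, "grip": 0}

```text
schema error: expected keys dx, dy, dz, wx, wy, wz, grip
```

```bash
python3 - <<'E'
from h import *
s=bot.read_state();print(s['position'],s['tcp_rot'].round(3) if hasattr(s['tcp_rot'],'round') else s['tcp_rot'],s['time_s'],s['force'],s['joint_positions'])
p,d=cap('wrist','w1')
print(np.linalg.inv(load('w1')['T']).round(3),load('w1')['K'])
a=cv2.imread('pics/w1.png');cv2.imwrite('pics/w1b.png',cv2.resize(a,(800,600),interpolation=cv2.INTER_CUBIC))
E
```

```text
[0.2803368  0.55791762 0.24369099] [[ 0.449 -0.001 -0.893]
 [ 0.893 -0.002  0.449]
 [-0.002 -1.     0.   ]] 0.1 [-0.07814749  0.67830243 -0.56672756] [ 5.30821730e+01  3.02723888e+01  8.21475830e+01 -1.05547756e-03
  6.76911465e+01 -1.02249077e+01]
[[ 0.449  0.863  0.23   0.218]
 [ 0.893 -0.433 -0.118  0.59 ]
 [-0.002  0.259 -0.966  0.385]
 [ 0.     0.     0.     1.   ]] [[281.26799566   0.         255.80889626]
 [  0.         281.26799566 193.54850566]
 [  0.           0.           1.        ]]
```

View pics/w1b.png

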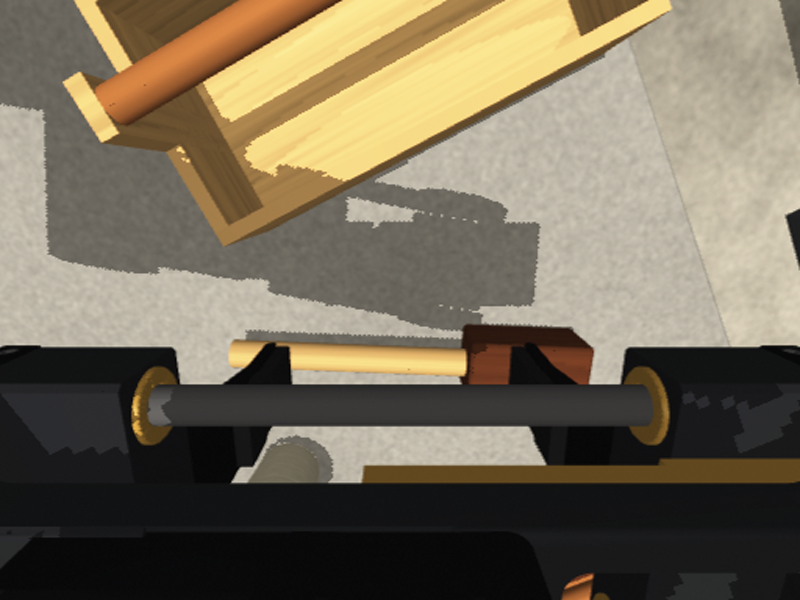

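The rows need all keys. The wrist camera sits 70 mm on the tool +z side, so I'll park the TCP past the fixture along −z.

>>> drive_tool:
  commands:
    - {"dx": -0.59, "dy": -0.08, "dz": -0.96, "wx": 0, "wy": 0, "wz": 0, "grip": 0}
    - {"dx": -0.59, "dy": -0.08, "dz": -0.96, "wx": 0, "wy": 0, "wz": 0, "grip": 0}
    - {"dx": -0.59, "dy": -0.08, "dz": -0.96, "wx": 0, "wy": 0, "wz": 0, "grip": 0}
    - {"dx": -0.59, "dy": -0.08, "dz": -0.96, "wx": 0, "wy": 0, "wz": 0, "grip": 0}
    - {"dx": -0.59, "dy": -0.08, "dz": -0.96, "wx": 0, "wy": 0, "wz": 0, "grip": 0}
    - {"dx": -0.59, "dy": -0.08, "dz": -0.96, "wx": 0, "wy": 0, "wz": 0, "grip": 0}
    - {"dx": -0.59, "dy": -0.08, "dz": -0.96, "wx": 0, "wy": 0, "wz": 0, "grip": 0}

```text
time_s: 1.02
position: [0.4471, 0.2887, 0.2669]
tcp_rot: [[0.449, -0.0, -0.893], [0.893, -0.0, 0.449], [-0.0, -1.0, 0.0]]
force: [0.9, 1.0, 0.1]
opening: 0.286
```

>>> drive_tool:
  commands:
    - {"dx": -0.59, "dy": -0.08, "dz": -0.96, "wx": 0, "wy": 0, "wz": 0, "grip": 0}
    - {"dx": -0.59, "dy": -0.08, "dz": -0.96, "wx": 0, "wy": 0, "wz": 0, "grip": 0}
    - {"dx": -0.59, "dy": -0.08, "dz": -0.96, "wx": 0, "wy": 0, "wz": 0, "grip": 0}
    - {"dx": -0.59, "dy": -0.08, "dz": -0.96, "wx": 0, "wy": 0, "wz": 0, "grip": 0}
    - {"dx": -0.59, "dy": -0.08, "dz": -0.96, "wx": 0, "wy": 0, "wz": 0, "grip": 0}
    - {"dx": -0.59, "dy": -0.08, "dz": -0.96, "wx": 0, "wy": 0, "wz": 0, "grip": 0}
    - {"dx": -0.59, "dy": -0.08, "dz": -0.96, "wx": 0, "wy": 0, "wz": 0, "grip": 0}
    - {"dx": 0, "dy": 0, "dz": 0, "wx": 0, "wy": 0, "wz": 0, "grip": 0}

```text
time_s: 2.02
position: [0.6143, 0.0187, 0.2891]
tcp_rot: [[0.453, 0.001, -0.892], [0.892, -0.001, 0.453], [-0.0, -1.0, -0.002]]
force: [-0.4, 1.0, -0.9]
opening: 0.011
```

```bash
python3 - <<'E'
from h import *
s=bot.read_state();print(s['position'],s['tcp_rot'].round(3),s['time_s'],s['force'].round(2),s['joint_positions'].round(1))
p,d=cap('wrist','w2')
print(np.linalg.inv(load('w2')['T']).round(3))
a=cv2.imread('pics/w2.png');cv2.imwrite('pics/w2b.png',cv2.resize(a,(800,600),interpolation=cv2.INTER_CUBIC))
E
```

```text
[0.61431334 0.01866319 0.28907936] [[ 0.453  0.001 -0.892]
 [ 0.892 -0.001  0.453]
 [-0.    -1.    -0.002]] 2.025 [-0.44  1.01 -0.85] [ -8.6  26.8  80.7  -0.   72.4 -71.7]
[[ 0.453  0.861  0.232  0.551]
 [ 0.892 -0.437 -0.118  0.051]
 [-0.001  0.26  -0.965  0.43 ]
 [ 0.     0.     0.     1.   ]]
```

View pics/w2b.png

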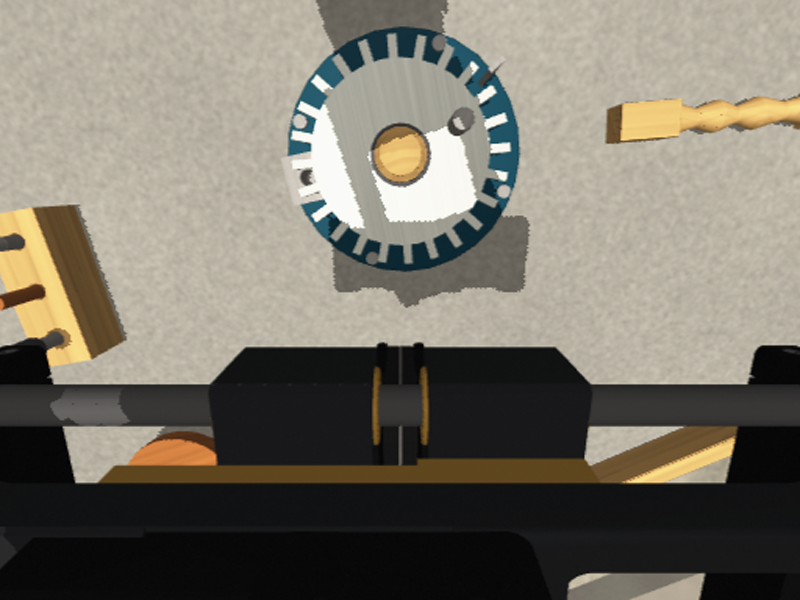

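The whole fixture is in view: post at (460,121), fin (492,72), socket hole (307,177), knob (401,153). I'll enlarge it to measure.

```bash
python3 - <<'E'
from h import *
a=cv2.imread('pics/w2.png')[10:180,175:340]
cv2.imwrite('pics/w2c.png',cv2.resize(a,None,fx=3.5,fy=3.5,interpolation=cv2.INTER_CUBIC))
E
```

```text
(no output)
```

View pics/w2c.png

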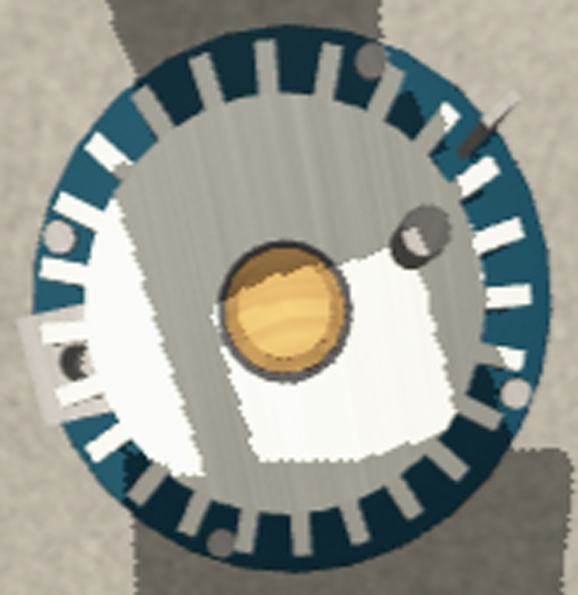

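```bash
python3 - <<'E'
from h import *
from scipy.optimize import least_squares
W=lambda x,y,z:px2w('w2',175+x/3.5-.36,10+y/3.5-.36,z)
tips=[(265,42),(330,45),(396,70),(448,107),(490,163),(520,233),(530,294),(497,425),(462,475),(415,513),(360,540),(303,555),(246,550),(188,530),(137,497),(95,455),(57,390),(42,333),(45,268),(60,205),(90,142),(140,95),(200,60)]
P=np.array([W(x,y,.056)[:2] for x,y in tips])
r=least_squares(lambda q:np.hypot(*(P-q[:2]).T)-q[2],[.53,.06,.088]);print('dial fit',r.x.round(4),'rms',np.sqrt(np.mean(r.fun**2)))
c=r.x[:2]
def rel(n,p):
    v=p[:2]-c;print(n,p.round(4),'r %.4f bearing %.1f'%(np.hypot(*v),np.degrees(np.arctan2(v[1],v[0]))))
a=np.degrees(np.arctan2(*(P-c).T[::-1]));print('tooth phase',np.sort(a%15).round(1))
rel('knob ring',W(285,311,.056));rel('post top',W(425,229,.096));rel('post bot',W(412,248,.056))
rel('fin top',W(500,112,.062));rel('hole',W(76,362,.044))
# base outer circle ring (teal, top?)
e=[(290,25),(550,290),(295,572),(33,290)]
for z in(.0,.02,.03):
  Q=np.array([W(x,y,z)[:2] for x,y in e]);q=least_squares(lambda q:np.hypot(*(Q-q[:2]).T)-q[2],[.53,.06,.1]).x;print(z,q.round(4))
s=load('w2');ok=[]
for x,y in [(300,150),(425,229),(60,300),(285,311),(35,350),(20,20),(500,112),(545,290)]: print((x,y),px2w('w2',175+x/3.5,10+y/3.5).round(4))
E
```

```text
dial fit [0.5317 0.0614 0.0874] rms 0.0005419260509414902
tooth phase [5.6 6.2 6.6 7.2 7.2 7.3 7.5 7.5 7.5 7.6 7.6 7.6 7.6 7.7 7.8 8.1 8.1 8.1
 8.2 8.2 8.2 8.4 8.5]
knob ring [0.5307 0.0617 0.056 ] r 0.0010 bearing 163.2
post top [0.531 0.111 0.096] r 0.0496 bearing 90.8
post bot [0.5322 0.1115 0.056 ] r 0.0501 bearing 89.4
fin top [0.507  0.1552 0.062 ] r 0.0969 bearing 104.7
hole [ 0.5106 -0.0164  0.044 ] r 0.0806 bearing -105.1
0.0 [0.531  0.0646 0.1073]
0.02 [0.5319 0.0639 0.1023]
0.03 [0.5324 0.0636 0.0998]
(300, 150) [0.4865 0.0905 0.0565]
(425, 229) [0.5317 0.1107 0.0989]
(60, 300) [ 0.484  -0.0157  0.0108]
(285, 311) [0.5333 0.0608 0.0938]
(35, 350) [ 0.5004 -0.0279  0.0435]
(20, 20) [0.387  0.0206 0.0008]
(500, 112) [0.5075 0.1555 0.0614]
(545, 290) [0.569  0.16   0.0112]
```

The dial centre is about (0.5315,0.0615), the post bears 90° and the fin 105°, so the dial is at click 1. Six more clicks put the post at bearing 0°. The socket should be near (0.511,−0.016). I'll go behind the post at −x.

>>> drive_tool:
  commands:
    - {"dx": 0, "dy": 0, "dz": 0, "wx": 0, "wy": -0.1, "wz": 0, "grip": 0}
    - {"dx": 0, "dy": 0, "dz": 0, "wx": 0, "wy": -0.1, "wz": 0, "grip": 0}
    - {"dx": 0, "dy": 0, "dz": 0, "wx": 0, "wy": -0.1, "wz": 0, "grip": 0}
    - {"dx": 0.58, "dy": 0.8, "dz": 0.81, "wx": 0, "wy": 0, "wz": 0, "grip": 0}
    - {"dx": 0.58, "dy": 0.8, "dz": 0.81, "wx": 0, "wy": 0, "wz": 0, "grip": 0}
    - {"dx": 0.58, "dy": 0.8, "dz": 0.81, "wx": 0, "wy": 0, "wz": 0, "grip": 0}
    - {"dx": 0.58, "dy": 0.8, "dz": 0.81, "wx": 0, "wy": 0, "wz": 0, "grip": 0}
    - {"dx": 0, "dy": 0, "dz": 0, "wx": 0, "wy": 0, "wz": 0, "grip": 0}

```text
time_s: 3.08
position: [0.4756, 0.1163, 0.159]
tcp_rot: [[-0.009, -0.011, -1.0], [1.0, 0.0, -0.009], [0.001, -1.0, 0.011]]
force: [-0.1, -0.6, 0.1]
opening: 0.003
```

>>> drive_tool:
  commands:
    - {"dx": 0, "dy": 0.6, "dz": 0, "wx": 0, "wy": 0, "wz": 0, "grip": 0}
    - {"dx": 0, "dy": 0.6, "dz": 0, "wx": 0, "wy": 0, "wz": 0, "grip": 0}
    - {"dx": 0, "dy": 0.57, "dz": 0, "wx": 0, "wy": 0, "wz": 0, "grip": 0}
    - {"dx": 0, "dy": 0, "dz": 0, "wx": 0, "wy": 0, "wz": 0, "grip": 0}
    - {"dx": 0, "dy": 0, "dz": 0, "wx": 0, "wy": 0, "wz": 0, "grip": 0}

```text
time_s: 3.7
position: [0.4833, 0.1141, 0.0914]
tcp_rot: [[-0.006, 0.002, -1.0], [1.0, 0.0, -0.006], [0.0, -1.0, -0.002]]
force: [-0.7, 0.8, 0.6]
opening: 0.009
```

>>> drive_tool:
  commands:
    - {"dx": 0, "dy": 0, "dz": -0.15, "wx": 0, "wy": 0, "wz": 0, "grip": 0}
    - {"dx": 0, "dy": 0, "dz": -0.15, "wx": 0, "wy": 0, "wz": 0, "grip": 0}
    - {"dx": 0, "dy": 0, "dz": -0.15, "wx": 0, "wy": 0, "wz": 0, "grip": 0}
    - {"dx": 0, "dy": 0, "dz": -0.1, "wx": 0, "wy": 0, "wz": 0, "grip": 0}
    - {"dx": 0, "dy": 0, "dz": -0.05, "wx": 0, "wy": 0, "wz": 0, "grip": 0}
    - {"dx": 0, "dy": 0, "dz": 0, "wx": 0, "wy": 0, "wz": 0, "grip": 0}

```text
time_s: 4.45
position: [0.5065, 0.114, 0.0905]
tcp_rot: [[-0.005, -0.0, -1.0], [1.0, -0.0, -0.005], [-0.0, -1.0, 0.0]]
force: [-0.1, -0.4, 0.5]
opening: 0.005
```

>>> drive_tool:
  commands:
    - {"dx": 0, "dy": 0, "dz": -0.05, "wx": 0, "wy": 0, "wz": 0, "grip": 0}
    - {"dx": 0, "dy": 0, "dz": -0.05, "wx": 0, "wy": 0, "wz": 0, "grip": 0}

```text
time_s: 4.7
position: [0.5105, 0.114, 0.0905]
tcp_rot: [[-0.005, -0.0, -1.0], [1.0, 0.0, -0.005], [0.0, -1.0, 0.0]]
force: [0.1, -0.4, 0.0]
opening: 0.003
```

>>> drive_tool:
  commands:
    - {"dx": 0, "dy": 0, "dz": -0.05, "wx": 0, "wy": 0, "wz": 0, "grip": 0}
    - {"dx": 0, "dy": 0, "dz": 0, "wx": 0, "wy": 0, "wz": 0, "grip": 0}

```text
time_s: 4.95
position: [0.5125, 0.114, 0.0905]
tcp_rot: [[-0.005, -0.0, -1.0], [1.0, -0.0, -0.005], [-0.0, -1.0, 0.0]]
force: [-0.1, -0.3, 0.5]
opening: 0.006
```

>>> drive_tool:
  commands:
    - {"dx": 0, "dy": 0, "dz": -0.04, "wx": 0, "wy": 0, "wz": 0, "grip": 0}
    - {"dx": 0, "dy": 0, "dz": -0.04, "wx": 0, "wy": 0, "wz": 0, "grip": 0}

```text
time_s: 5.2
position: [0.5133, 0.1141, 0.0903]
tcp_rot: [[-0.006, -0.006, -1.0], [1.0, -0.0, -0.006], [-0.0, -1.0, 0.006]]
force: [-5.9, -0.3, 3.8]
opening: 0.005
```

>>> drive_tool:
  commands:
    - {"dx": 0, "dy": 0, "dz": -0.04, "wx": 0, "wy": 0, "wz": 0, "grip": 0}
    - {"dx": 0, "dy": 0, "dz": 0, "wx": 0, "wy": 0, "wz": 0, "grip": 0}

```text
time_s: 5.45
position: [0.5141, 0.1141, 0.0902]
tcp_rot: [[-0.006, -0.007, -1.0], [1.0, -0.0, -0.006], [-0.0, -1.0, 0.007]]
force: [-6.7, 0.4, 3.7]
opening: 0.004
```

Contact came at TCP x≈0.513 with about 2 N/mm compliance. Now push along the arc, 5° per row, turning with the dial.

>>> drive_tool:
  commands:
    - {"dx": 0.035, "dy": 0, "dz": -0.116, "wx": 0, "wy": 0.0556, "wz": 0, "grip": 0}
    - {"dx": 0.035, "dy": 0, "dz": -0.116, "wx": 0, "wy": 0.0556, "wz": 0, "grip": 0}
    - {"dx": 0.035, "dy": 0, "dz": -0.116, "wx": 0, "wy": 0.0556, "wz": 0, "grip": 0}
    - {"dx": 0.035, "dy": 0, "dz": -0.116, "wx": 0, "wy": 0.0556, "wz": 0, "grip": 0}

```text
time_s: 5.95
position: [0.534, 0.1172, 0.0902]
tcp_rot: [[0.34, -0.005, -0.941], [0.941, -0.0, 0.34], [-0.002, -1.0, 0.005]]
force: [-3.5, -1.8, 0.8]
opening: 0.007
```

>>> drive_tool:
  commands:
    - {"dx": 0.035, "dy": 0, "dz": -0.116, "wx": 0, "wy": 0.0556, "wz": 0, "grip": 0}
    - {"dx": 0.035, "dy": 0, "dz": -0.116, "wx": 0, "wy": 0.0556, "wz": 0, "grip": 0}
    - {"dx": 0.035, "dy": 0, "dz": -0.116, "wx": 0, "wy": 0.0556, "wz": 0, "grip": 0}
    - {"dx": 0.035, "dy": 0, "dz": -0.116, "wx": 0, "wy": 0.0556, "wz": 0, "grip": 0}

```text
time_s: 6.45
position: [0.5556, 0.1139, 0.0905]
tcp_rot: [[0.641, 0.001, -0.767], [0.767, 0.0, 0.641], [0.001, -1.0, -0.001]]
force: [-0.1, 0.7, -0.0]
opening: 0.005
```

```bash
cat > chk.py <<'E'
from h import *
s=bot.read_state();p=s['position'];R=s['tcp_rot'];c=np.array([.5315,.0615])
q=p[:2]-R[:2,2]*.0185; v=q-c   # post centre estimate if touching
print('TCP',p.round(4),'yaw x',np.degrees(np.arctan2(R[1,0],R[0,0])).round(1),'contact pt r',np.hypot(*v).round(4),'bearing',np.degrees(np.arctan2(v[1],v[0])).round(1),'F',s['force'].round(1),'t',s['time_s'])
E
python3 chk.py
```

```text
TCP [0.5556 0.1139 0.0905] yaw x 50.1 contact pt r 0.0558 bearing 46.6 F [-0.1  0.7 -0. ] t 6.45
```

>>> drive_tool:
  commands:
    - {"dx": 0.015, "dy": 0, "dz": -0.116, "wx": 0, "wy": 0.0556, "wz": 0, "grip": 0}
    - {"dx": 0.015, "dy": 0, "dz": -0.116, "wx": 0, "wy": 0.0556, "wz": 0, "grip": 0}
    - {"dx": 0.015, "dy": 0, "dz": -0.116, "wx": 0, "wy": 0.0556, "wz": 0, "grip": 0}
    - {"dx": 0.015, "dy": 0, "dz": -0.116, "wx": 0, "wy": 0.0556, "wz": 0, "grip": 0}
    - {"dx": 0.035, "dy": 0, "dz": -0.116, "wx": 0, "wy": 0.0556, "wz": 0, "grip": 0}
    - {"dx": 0.0, "dy": 0, "dz": 0, "wx": 0, "wy": 0, "wz": 0, "grip": 0}

```text
time_s: 7.2
position: [0.5742, 0.0984, 0.0907]
tcp_rot: [[0.904, 0.002, -0.428], [0.428, -0.0, 0.904], [0.002, -1.0, -0.001]]
force: [0.1, 0.8, -0.5]
opening: 0.006
```

```bash
python3 chk.py
```

```text
TCP [0.5742 0.0984 0.0907] yaw x 25.3 contact pt r 0.0545 bearing 21.7 F [ 0.1  0.8 -0.5] t 7.2
```

The post is at click 6 (bearing 15°). Now the last one, in smaller steps.

>>> drive_tool:
  commands:
    - {"dx": 0.015, "dy": 0, "dz": -0.116, "wx": 0, "wy": 0.0556, "wz": 0, "grip": 0}
    - {"dx": 0.015, "dy": 0, "dz": -0.058, "wx": 0, "wy": 0.028, "wz": 0, "grip": 0}
    - {"dx": 0.01, "dy": 0, "dz": -0.058, "wx": 0, "wy": 0.028, "wz": 0, "grip": 0}

```text
time_s: 7.58
position: [0.5782, 0.092, 0.0906]
tcp_rot: [[0.965, 0.001, -0.261], [0.261, 0.003, 0.965], [0.001, -1.0, 0.003]]
force: [-0.2, 8.2, 0.8]
opening: 0.004
```

```bash
python3 chk.py
```

```text
TCP [0.5782 0.092  0.0906] yaw x 15.1 contact pt r 0.0531 bearing 13.7 F [-0.2  8.2  0.8] t 7.575
```

>>> drive_tool:
  commands:
    - {"dx": 0.01, "dy": 0, "dz": -0.058, "wx": 0, "wy": 0.028, "wz": 0, "grip": 0}
    - {"dx": 0, "dy": 0, "dz": 0, "wx": 0, "wy": 0, "wz": 0, "grip": 0}

```text
time_s: 7.82
position: [0.5798, 0.0891, 0.0906]
tcp_rot: [[0.975, 0.002, -0.221], [0.221, 0.001, 0.975], [0.002, -1.0, 0.001]]
force: [1.0, 3.5, 0.4]
opening: 0.003
```

```bash
python3 chk.py
```

```text
TCP [0.5798 0.0891 0.0906] yaw x 12.8 contact pt r 0.0532 bearing 10.4 F [1.  3.5 0.4] t 7.825
```

>>> drive_tool:
  commands:
    - {"dx": 0.01, "dy": 0, "dz": -0.058, "wx": 0, "wy": 0.028, "wz": 0, "grip": 0}
    - {"dx": 0, "dy": 0, "dz": 0, "wx": 0, "wy": 0, "wz": 0, "grip": 0}

```text
time_s: 8.07
position: [0.5803, 0.0859, 0.0906]
tcp_rot: [[0.984, 0.001, -0.179], [0.179, -0.001, 0.984], [0.0, -1.0, -0.001]]
force: [-0.4, 0.0, -0.5]
opening: 0.008
```

```bash
python3 chk.py
```

```text
TCP [0.5803 0.0859 0.0906] yaw x 10.3 contact pt r 0.0525 bearing 6.8 F [-0.4  0.  -0.5] t 8.075
```

>>> drive_tool:
  commands:
    - {"dx": 0.01, "dy": 0, "dz": -0.058, "wx": 0, "wy": 0.028, "wz": 0, "grip": 0}
    - {"dx": 0, "dy": 0, "dz": 0, "wx": 0, "wy": 0, "wz": 0, "grip": 0}

```text
time_s: 8.32
position: [0.5809, 0.0834, 0.0905]
tcp_rot: [[0.991, 0.0, -0.135], [0.135, -0.001, 0.991], [0.0, -1.0, -0.001]]
force: [-0.6, 0.1, 0.5]
opening: 0.007
```

```bash
python3 chk.py
```

```text
TCP [0.5809 0.0834 0.0905] yaw x 7.8 contact pt r 0.052 bearing 4.0 F [-0.6  0.1  0.5] t 8.325
```

No force remains and the click sprang. I'll back off, rise, and check from above on the way to the rack.

>>> drive_tool:
  commands:
    - {"dx": 0, "dy": 0, "dz": 0.3, "wx": 0, "wy": 0, "wz": 0, "grip": 0}
    - {"dx": 0, "dy": -0.95, "dz": 0, "wx": 0, "wy": 0, "wz": 0, "grip": 0}
    - {"dx": 0, "dy": -0.95, "dz": 0, "wx": 0, "wy": 0, "wz": 0, "grip": 0}
    - {"dx": 0, "dy": -0.95, "dz": 0, "wx": 0, "wy": 0, "wz": 0, "grip": 0}
    - {"dx": -0.55, "dy": -0.3, "dz": -0.98, "wx": 0, "wy": 0, "wz": 0, "grip": 0}
    - {"dx": -0.55, "dy": -0.3, "dz": -0.98, "wx": 0, "wy": 0, "wz": 0, "grip": 0}
    - {"dx": -0.55, "dy": -0.3, "dz": -0.98, "wx": 0, "wy": 0, "wz": 0, "grip": 0}
    - {"dx": 0, "dy": 0, "dz": 0, "wx": 0, "wy": 0, "wz": 0, "grip": 0}

```text
time_s: 9.32
position: [0.529, -0.0311, 0.2415]
tcp_rot: [[0.991, 0.001, -0.131], [0.131, -0.001, 0.991], [0.001, -1.0, -0.001]]
force: [-0.1, 0.9, -0.3]
opening: 0.006
```

```bash
python3 - <<'E'
from h import *
import chk
p,d=cap('wrist','w3')
def proj(f,P):
    s=load(f);q=s['T']@np.append(P,1);return (s['K']@(q[:3]/q[2]))[:2]
o=proj('w3',[.5315,.0615,.056]);print('dial px',o,'exp post top',proj('w3',[.5815,.0615,.096]),'sock',proj('w3',[.5108,-.0158,.044]))
x0,y0=int(max(o[0]-80,0)),int(max(o[1]-85,0));print(x0,y0)
cv2.imwrite('pics/w3c.png',cv2.resize(cv2.imread('pics/w3.png')[y0:y0+170,x0:x0+165],None,fx=3.5,fy=3.5,interpolation=cv2.INTER_CUBIC))
E
```

```text
TCP [ 0.529  -0.0311  0.2415] yaw x 7.5 contact pt r 0.111 bearing -90.0 F [-0.1  0.9 -0.3] t 9.325
dial px [268.56810209  98.3635277 ] exp post top [321.41241764 102.7365853 ] sock [242.12690616 163.35644372]
188 13
```

View pics/w3c.png

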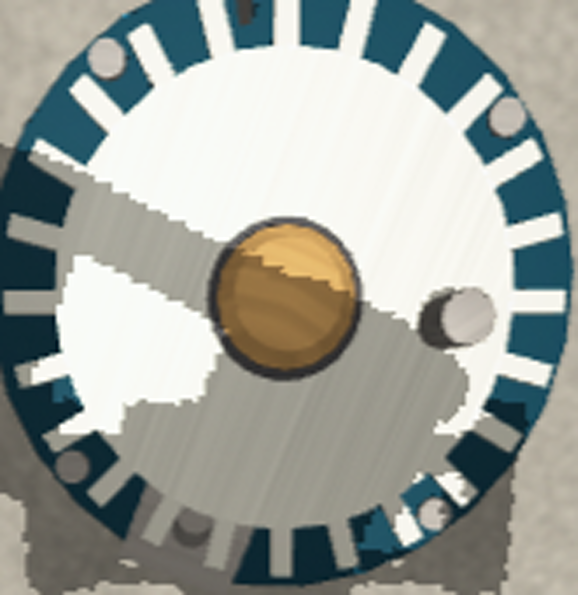

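The post top at (468,315) matches the predicted seventh-click position (467,314). The hole shows at (192,529) in its notch.

```bash
python3 - <<'E'
from h import *
from scipy.optimize import least_squares
W=lambda x,y,z:px2w('w3',188+x/3.5-.36,13+y/3.5-.36,z)
t=[(432,30),(492,83),(540,150),(562,222),(566,301),(550,376),(517,445),(472,500),(281,577),(215,569),(149,541),(97,501),(50,445),(20,380),(5,300),(8,222),(35,148),(75,83),(135,30)]
P=np.array([W(x,y,.056)[:2] for x,y in t])
r=least_squares(lambda q:np.hypot(*(P-q)).sum() if 0 else np.hypot(*(P-q).T)-.088,[.53,.06]);c=r.x;print(c.round(4),r.fun.round(4))
for n,p in [('post',W(468,315,.096)),('hole',W(192,529,.044)),('knobtop',W(287,298,.092))]:
    v=p[:2]-c;print(n,p.round(4),np.hypot(*v).round(4),np.degrees(np.arctan2(v[1],v[0])).round(1))
print('socket by dial',c+.08*np.array([np.cos(np.radians(-105)),np.sin(np.radians(-105))]))
E
```

```text
[0.532  0.0608] [-0.0007 -0.0008  0.0005  0.0005  0.0005  0.0003  0.0003  0.0004  0.0001
  0.0003 -0.0001 -0.0004 -0.     -0.0001 -0.      0.0008  0.0002  0.0007
  0.0005]
post [0.5814 0.0616 0.096 ] 0.0494 0.9
hole [ 0.5113 -0.0163  0.044 ] 0.0798 -105.0
knobtop [0.5312 0.0597 0.092 ] 0.0014 -126.8
socket by dial [ 0.51132534 -0.01644994]
```

The socket is about (0.5112,−0.0162). Now over to the pin for a close look.

>>> drive_tool:
  commands:
    - {"dx": 0.116, "dy": 0, "dz": -0.91, "wx": 0, "wy": 0, "wz": 0, "grip": 40}
    - {"dx": 0.116, "dy": 0, "dz": -0.91, "wx": 0, "wy": 0, "wz": 0, "grip": 40}
    - {"dx": 0.116, "dy": 0, "dz": -0.91, "wx": 0, "wy": 0, "wz": 0, "grip": 40}
    - {"dx": 0.116, "dy": 0, "dz": -0.91, "wx": 0, "wy": 0, "wz": 0, "grip": 40}
    - {"dx": 0.116, "dy": 0, "dz": -0.91, "wx": 0, "wy": 0, "wz": 0, "grip": 40}
    - {"dx": 0.116, "dy": 0, "dz": -0.91, "wx": 0, "wy": 0, "wz": 0, "grip": 40}
    - {"dx": 0.116, "dy": 0, "dz": -0.91, "wx": 0, "wy": 0, "wz": 0, "grip": 40}
    - {"dx": 0.116, "dy": 0, "dz": -0.91, "wx": 0, "wy": 0, "wz": 0, "grip": 40}

```text
time_s: 10.38
position: [0.6064, -0.312, 0.2395]
tcp_rot: [[0.991, -0.001, -0.136], [0.136, 0.001, 0.991], [-0.001, -1.0, 0.002]]
force: [-0.1, 0.9, 0.1]
opening: 0.456
```

>>> drive_tool:
  commands:
    - {"dx": 0, "dy": 0, "dz": 0, "wx": 0, "wy": -0.1, "wz": 0, "grip": 40}
    - {"dx": 0, "dy": 0, "dz": 0, "wx": 0, "wy": -0.1, "wz": 0, "grip": 40}
    - {"dx": 0, "dy": 0, "dz": 0, "wx": 0, "wy": -0.1, "wz": 0, "grip": 40}
    - {"dx": 0, "dy": 0, "dz": 0, "wx": 0, "wy": -0.1, "wz": 0, "grip": 40}
    - {"dx": 0, "dy": 0, "dz": 0, "wx": 0, "wy": -0.1, "wz": 0, "grip": 40}
    - {"dx": 0, "dy": 0, "dz": 0, "wx": 0, "wy": -0.1, "wz": 0, "grip": 40}
    - {"dx": 0, "dy": 0, "dz": 0, "wx": 0, "wy": -0.1, "wz": 0, "grip": 40}
    - {"dx": 0, "dy": 0, "dz": 0, "wx": 0, "wy": 0, "wz": 0, "grip": 40}

```text
time_s: 11.38
position: [0.6059, -0.3112, 0.2396]
tcp_rot: [[0.331, -0.001, -0.944], [0.944, 0.001, 0.331], [0.001, -1.0, 0.001]]
force: [-1.4, 0.8, -0.1]
opening: 0.458
```

```bash
python3 - <<'E'
from h import *
import chk
p,d=cap('wrist','w4')
cv2.imwrite('pics/w4b.png',cv2.resize(cv2.imread('pics/w4.png')[:300],None,fx=1.56,fy=1.56,interpolation=cv2.INTER_CUBIC))
E
```

```text
TCP [ 0.6059 -0.3112  0.2396] yaw x 70.7 contact pt r 0.3898 bearing -76.4 F [-1.4  0.8 -0.1] t 11.375
```

View pics/w4b.png

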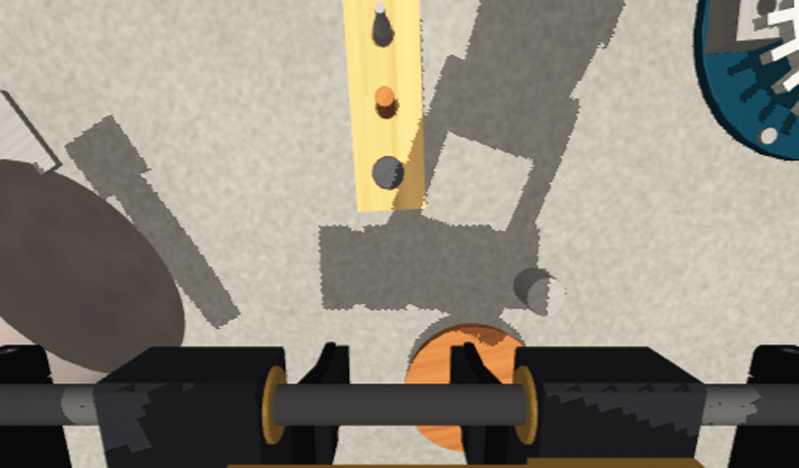

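The pin head is at (387,173), with the dowel at (385,98) and the drift at (381,15).

```bash
python3 - <<'E'
from h import *
P=px2w('w4',387.5/1.5605,173/1.5605,.102);print(P, px2w('w4',248,111))
s=bot.read_state();R=s['tcp_rot'];print((R.T@(P-s['position'])/.04).round(3), load('w4')['d'][105:117,248])
E
```

```text
[ 0.53074525 -0.29201311  0.102     ] [ 0.53075179 -0.29234698  0.10162062]
[-0.167  3.446  1.927] [0.2660066  0.2653963  0.2647879  0.26602265 0.26673186 0.26606944
 0.26775816 0.2665981  0.2671749  0.26800737 0.26808432 0.2680203 ]
```

>>> drive_tool:
  commands:
    - {"dx": -0.08, "dy": 0, "dz": 0.96, "wx": 0, "wy": 0, "wz": 0, "grip": 40}
    - {"dx": -0.085, "dy": 0, "dz": 0.965, "wx": 0, "wy": 0, "wz": 0, "grip": 40}
    - {"dx": 0, "dy": 0.7, "dz": 0, "wx": 0, "wy": 0, "wz": 0, "grip": 40}
    - {"dx": 0, "dy": 0.8, "dz": 0, "wx": 0, "wy": 0, "wz": 0, "grip": 40}
    - {"dx": 0, "dy": 0.8, "dz": 0, "wx": 0, "wy": 0, "wz": 0, "grip": 40}
    - {"dx": 0, "dy": 0.7, "dz": 0, "wx": 0, "wy": 0, "wz": 0, "grip": 40}
    - {"dx": 0, "dy": 0.66, "dz": 0, "wx": 0, "wy": 0, "wz": 0, "grip": 40}
    - {"dx": 0, "dy": 0, "dz": 0, "wx": 0, "wy": 0, "wz": 0, "grip": 40}

```text
time_s: 12.42
position: [0.5293, -0.2922, 0.092]
tcp_rot: [[0.332, -0.004, -0.943], [0.943, 0.003, 0.332], [0.002, -1.0, 0.005]]
force: [-0.4, 0.4, 0.1]
opening: 0.462
```

```bash
python3 chk.py
```

```text
TCP [ 0.5293 -0.2922  0.092 ] yaw x 70.6 contact pt r 0.3602 bearing -87.6 F [-0.4  0.4  0.1] t 12.425
```

>>> drive_tool:
  commands:
    - {"dx": 0, "dy": 0, "dz": -0.03, "wx": 0, "wy": 0, "wz": 0, "grip": 14}
    - {"dx": 0, "dy": 0, "dz": 0, "wx": 0, "wy": 0, "wz": 0, "grip": 14}
    - {"dx": 0, "dy": 0, "dz": 0, "wx": 0, "wy": 0, "wz": 0, "grip": 14}
    - {"dx": 0, "dy": 0, "dz": 0, "wx": 0, "wy": 0, "wz": 0, "grip": 14}
    - {"dx": 0, "dy": 0, "dz": 0, "wx": 0, "wy": 0, "wz": 0, "grip": 14}

```text
time_s: 13.05
position: [0.532, -0.2945, 0.0953]
tcp_rot: [[0.331, 0.002, -0.943], [0.943, -0.001, 0.331], [-0.0, -1.0, -0.002]]
force: [0.3, 1.3, 6.6]
opening: 0.225
```

>>> drive_tool:
  commands:
    - {"dx": 0, "dy": -0.2, "dz": 0, "wx": 0, "wy": 0, "wz": 0, "grip": 14}
    - {"dx": 0, "dy": -0.5, "dz": 0, "wx": 0, "wy": 0, "wz": 0, "grip": 14}
    - {"dx": 0, "dy": -0.6, "dz": 0, "wx": 0, "wy": 0, "wz": 0, "grip": 14}
    - {"dx": 0, "dy": -0.6, "dz": 0, "wx": 0, "wy": 0, "wz": 0, "grip": 14}
    - {"dx": 0, "dy": 0, "dz": 0, "wx": 0, "wy": 0, "wz": 0, "grip": 14}

```text
time_s: 13.68
position: [0.5321, -0.295, 0.1718]
tcp_rot: [[0.331, 0.003, -0.944], [0.944, -0.003, 0.331], [-0.002, -1.0, -0.003]]
force: [-0.5, -0.0, -1.0]
opening: 0.219
```

```bash
python3 chk.py
```

```text
TCP [ 0.5321 -0.295   0.1718] yaw x 70.7 contact pt r 0.3631 bearing -87.2 F [-0.5 -0.  -1. ] t 13.675
```

Pin gripped and lifted: opening fits the 20 mm head and its weight registers. Carry it over the socket.

>>> drive_tool:
  commands:
    - {"dx": 0.8, "dy": 0, "dz": 0.347, "wx": 0, "wy": 0, "wz": 0, "grip": 14}
    - {"dx": 0.8, "dy": 0, "dz": 0.347, "wx": 0, "wy": 0, "wz": 0, "grip": 14}
    - {"dx": 0.8, "dy": 0, "dz": 0.347, "wx": 0, "wy": 0, "wz": 0, "grip": 14}
    - {"dx": 0.8, "dy": 0, "dz": 0.347, "wx": 0, "wy": 0, "wz": 0, "grip": 14}
    - {"dx": 0.8, "dy": 0, "dz": 0.347, "wx": 0, "wy": 0, "wz": 0, "grip": 14}
    - {"dx": 0.8, "dy": 0, "dz": 0.347, "wx": 0, "wy": 0, "wz": 0, "grip": 14}
    - {"dx": 0.8, "dy": 0, "dz": 0.347, "wx": 0, "wy": 0, "wz": 0, "grip": 14}
    - {"dx": 0.8, "dy": 0, "dz": 0.347, "wx": 0, "wy": 0, "wz": 0, "grip": 14}

```text
time_s: 14.68
position: [0.5102, -0.0147, 0.1689]
tcp_rot: [[0.331, -0.003, -0.943], [0.943, 0.0, 0.331], [-0.0, -1.0, 0.003]]
force: [0.1, -0.0, -1.1]
opening: 0.221
```

>>> drive_tool:
  commands:
    - {"dx": 0, "dy": 0.3, "dz": 0, "wx": 0, "wy": 0, "wz": 0, "grip": 14}
    - {"dx": 0, "dy": 0.3, "dz": 0, "wx": 0, "wy": 0, "wz": 0, "grip": 14}
    - {"dx": 0, "dy": 0, "dz": 0, "wx": 0, "wy": 0, "wz": 0, "grip": 14}
    - {"dx": 0, "dy": 0, "dz": 0, "wx": 0, "wy": 0, "wz": 0, "grip": 14}

```text
time_s: 15.18
position: [0.5115, -0.0168, 0.1458]
tcp_rot: [[0.333, -0.0, -0.943], [0.943, -0.0, 0.333], [-0.0, -1.0, 0.0]]
force: [0.5, -0.5, -1.7]
opening: 0.221
```

```bash
python3 - <<'E'
from h import *
import chk
p,d=cap('wrist','w5')
s=load('w5')
def proj(P):
    q=s['T']@np.append(P,1);return (s['K']@(q[:3]/q[2]))[:2]
st=bot.read_state();o=st['position']
print('foot px if centred',proj(o-[0,0,.0803]),'hole',proj([.5112,-.0162,.044]))
cv2.imwrite('pics/w5b.png',cv2.resize(cv2.imread('pics/w5.png')[120:240,180:340],None,fx=5,fy=5,interpolation=cv2.INTER_CUBIC))
E
```

```text
TCP [ 0.5115 -0.0168  0.1458] yaw x 70.6 contact pt r 0.0845 bearing -91.7 F [ 0.5 -0.5 -1.7] t 15.175
foot px if centred [255.65404159 206.87350835] hole [256.0749602  198.85561962]
```

View pics/w5b.png

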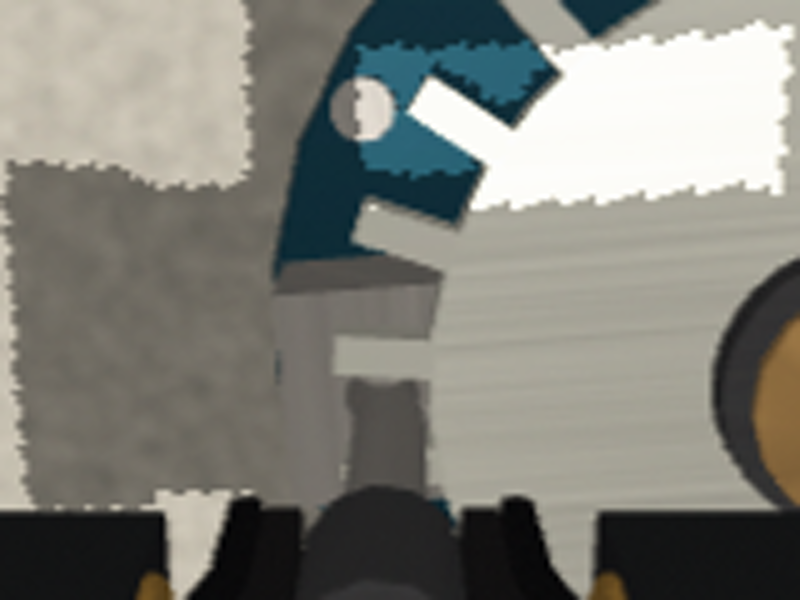

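In the crop the pin foot's far edge is at (386,378), so the pin sits about 2.8 mm along +z and 0.9 mm along +x of the TCP. I'll correct for that and descend.

>>> drive_tool:
  commands:
    - {"dx": -0.01, "dy": 0, "dz": -0.057, "wx": 0, "wy": 0, "wz": 0, "grip": 14}
    - {"dx": 0, "dy": 0.1, "dz": 0, "wx": 0, "wy": 0, "wz": 0, "grip": 14}
    - {"dx": 0, "dy": 0.1, "dz": 0, "wx": 0, "wy": 0, "wz": 0, "grip": 14}
    - {"dx": 0, "dy": 0.05, "dz": 0, "wx": 0, "wy": 0, "wz": 0, "grip": 14}
    - {"dx": 0, "dy": 0.05, "dz": 0, "wx": 0, "wy": 0, "wz": 0, "grip": 14}
    - {"dx": 0, "dy": 0, "dz": 0, "wx": 0, "wy": 0, "wz": 0, "grip": 14}

```text
time_s: 15.98
position: [0.5133, -0.017, 0.134]
tcp_rot: [[0.331, -0.0, -0.944], [0.944, 0.0, 0.331], [-0.0, -1.0, 0.0]]
force: [-0.1, 0.5, -1.6]
opening: 0.221
```

>>> drive_tool:
  commands:
    - {"dx": 0, "dy": 0.05, "dz": 0, "wx": 0, "wy": 0, "wz": 0, "grip": 14}
    - {"dx": 0, "dy": 0.05, "dz": 0, "wx": 0, "wy": 0, "wz": 0, "grip": 14}

```text
time_s: 16.23
position: [0.5135, -0.017, 0.1301]
tcp_rot: [[0.331, 0.0, -0.944], [0.944, -0.0, 0.331], [0.0, -1.0, -0.0]]
force: [0.1, 0.9, -1.9]
opening: 0.222
```

>>> drive_tool:
  commands:
    - {"dx": 0, "dy": 0.05, "dz": 0, "wx": 0, "wy": 0, "wz": 0, "grip": 14}
    - {"dx": 0, "dy": 0.05, "dz": 0, "wx": 0, "wy": 0, "wz": 0, "grip": 14}

```text
time_s: 16.48
position: [0.5134, -0.017, 0.126]
tcp_rot: [[0.331, -0.0, -0.944], [0.944, 0.0, 0.331], [-0.0, -1.0, 0.0]]
force: [-0.1, -0.5, -1.6]
opening: 0.225
```

The foot is in the notch with no contact. Continue down.

>>> drive_tool:
  commands:
    - {"dx": 0, "dy": 0.05, "dz": 0, "wx": 0, "wy": 0, "wz": 0, "grip": 14}
    - {"dx": 0, "dy": 0.025, "dz": 0, "wx": 0, "wy": 0, "wz": 0, "grip": 14}
    - {"dx": 0, "dy": 0, "dz": 0, "wx": 0, "wy": 0, "wz": 0, "grip": 14}

```text
time_s: 16.85
position: [0.5134, -0.0172, 0.1231]
tcp_rot: [[0.331, 0.0, -0.944], [0.944, -0.0, 0.331], [-0.0, -1.0, -0.0]]
force: [-0.5, -1.5, -1.4]
opening: 0.222
```

>>> drive_tool:
  commands:
    - {"dx": 0, "dy": 0.05, "dz": 0, "wx": 0, "wy": 0, "wz": 0, "grip": 14}
    - {"dx": 0, "dy": 0, "dz": 0, "wx": 0, "wy": 0, "wz": 0, "grip": 14}

```text
time_s: 17.1
position: [0.5133, -0.0173, 0.121]
tcp_rot: [[0.331, -0.0, -0.944], [0.944, -0.001, 0.331], [-0.001, -1.0, 0.0]]
force: [-0.4, -2.5, -2.1]
opening: 0.219
```

Slight lateral force (−y), so I'll ease that way and continue.

>>> drive_tool:
  commands:
    - {"dx": -0.02, "dy": 0.05, "dz": -0.007, "wx": 0, "wy": 0, "wz": 0, "grip": 14}
    - {"dx": 0, "dy": 0, "dz": 0, "wx": 0, "wy": 0, "wz": 0, "grip": 14}

```text
time_s: 17.35
position: [0.5133, -0.0178, 0.1189]
tcp_rot: [[0.332, -0.0, -0.943], [0.943, 0.0, 0.332], [0.0, -1.0, 0.0]]
force: [0.1, -1.3, -2.8]
opening: 0.223
```

>>> drive_tool:
  commands:
    - {"dx": 0, "dy": 0.05, "dz": 0, "wx": 0, "wy": 0, "wz": 0, "grip": 14}
    - {"dx": 0, "dy": 0, "dz": 0, "wx": 0, "wy": 0, "wz": 0, "grip": 14}

```text
time_s: 17.6
position: [0.5133, -0.0177, 0.1169]
tcp_rot: [[0.331, -0.0, -0.944], [0.944, 0.0, 0.331], [0.0, -1.0, 0.0]]
force: [-0.3, -0.7, -1.9]
opening: 0.216
```

It's in the hole. Continue toward home.

>>> drive_tool:
  commands:
    - {"dx": 0, "dy": 0.06, "dz": 0, "wx": 0, "wy": 0, "wz": 0, "grip": 14}
    - {"dx": 0, "dy": 0.06, "dz": 0, "wx": 0, "wy": 0, "wz": 0, "grip": 14}
    - {"dx": 0, "dy": 0.06, "dz": 0, "wx": 0, "wy": 0, "wz": 0, "grip": 14}

```text
time_s: 17.98
position: [0.5134, -0.0178, 0.1098]
tcp_rot: [[0.331, -0.0, -0.944], [0.944, 0.0, 0.331], [0.0, -1.0, 0.0]]
force: [0.4, -0.5, 0.2]
opening: 0.222
```

>>> drive_tool:
  commands:
    - {"dx": 0, "dy": 0.06, "dz": 0, "wx": 0, "wy": 0, "wz": 0, "grip": 14}
    - {"dx": 0, "dy": 0.06, "dz": 0, "wx": 0, "wy": 0, "wz": 0, "grip": 14}

```text
time_s: 18.23
position: [0.5134, -0.0178, 0.105]
tcp_rot: [[0.331, -0.0, -0.944], [0.944, 0.0, 0.331], [0.0, -1.0, 0.0]]
force: [-0.3, -0.3, -0.3]
opening: 0.219
```

>>> drive_tool:
  commands:
    - {"dx": 0, "dy": 0.06, "dz": 0, "wx": 0, "wy": 0, "wz": 0, "grip": 14}
    - {"dx": 0, "dy": 0.05, "dz": 0, "wx": 0, "wy": 0, "wz": 0, "grip": 14}

```text
time_s: 18.48
position: [0.5134, -0.0179, 0.1006]
tcp_rot: [[0.331, -0.0, -0.944], [0.944, 0.0, 0.331], [0.0, -1.0, 0.0]]
force: [0.6, -0.8, -1.0]
opening: 0.222
```

>>> drive_tool:
  commands:
    - {"dx": 0, "dy": 0.05, "dz": 0, "wx": 0, "wy": 0, "wz": 0, "grip": 14}
    - {"dx": 0, "dy": 0.04, "dz": 0, "wx": 0, "wy": 0, "wz": 0, "grip": 14}

```text
time_s: 18.73
position: [0.5134, -0.0178, 0.097]
tcp_rot: [[0.331, -0.0, -0.944], [0.944, 0.0, 0.331], [0.0, -1.0, 0.0]]
force: [-0.7, -0.3, -1.8]
opening: 0.217
```

>>> drive_tool:
  commands:
    - {"dx": 0, "dy": 0.04, "dz": 0, "wx": 0, "wy": 0, "wz": 0, "grip": 14}
    - {"dx": 0, "dy": 0.03, "dz": 0, "wx": 0, "wy": 0, "wz": 0, "grip": 14}

```text
time_s: 18.98
position: [0.5134, -0.0179, 0.0943]
tcp_rot: [[0.331, -0.0, -0.944], [0.944, 0.0, 0.331], [0.0, -1.0, 0.0]]
force: [-0.7, 1.4, 3.8]
opening: 0.222
```

>>> drive_tool:
  commands:
    - {"dx": 0, "dy": 0.025, "dz": 0, "wx": 0, "wy": 0, "wz": 0, "grip": 14}
    - {"dx": 0, "dy": 0, "dz": 0, "wx": 0, "wy": 0, "wz": 0, "grip": 14}

```text
time_s: 19.23
position: [0.5138, -0.018, 0.0942]
tcp_rot: [[0.331, 0.001, -0.944], [0.944, -0.0, 0.331], [-0.0, -1.0, -0.001]]
force: [-0.6, 0.1, 6.6]
opening: 0.217
```

Floor felt at exactly the home height (TCP 0.0942). Release and rise, and keep the wrist camera on it.

>>> drive_tool:
  commands:
    - {"dx": 0, "dy": -0.03, "dz": 0, "wx": 0, "wy": 0, "wz": 0, "grip": 40}
    - {"dx": 0, "dy": 0, "dz": 0, "wx": 0, "wy": 0, "wz": 0, "grip": 40}
    - {"dx": 0, "dy": 0, "dz": 0, "wx": 0, "wy": 0, "wz": 0, "grip": 40}
    - {"dx": 0, "dy": -0.5, "dz": 0, "wx": 0, "wy": 0, "wz": 0, "grip": 40}
    - {"dx": 0, "dy": -0.9, "dz": 0, "wx": 0, "wy": 0, "wz": 0, "grip": 40}
    - {"dx": 0, "dy": -0.9, "dz": 0, "wx": 0, "wy": 0, "wz": 0, "grip": 40}
    - {"dx": 0, "dy": -0.9, "dz": -0.9, "wx": 0, "wy": 0, "wz": 0, "grip": 40}
    - {"dx": 0, "dy": 0, "dz": -0.9, "wx": 0, "wy": 0, "wz": 0, "grip": 40}

```text
time_s: 20.23
position: [0.5839, -0.0423, 0.2262]
tcp_rot: [[0.331, 0.007, -0.944], [0.944, -0.002, 0.331], [0.001, -1.0, -0.007]]
force: [0.0, -0.1, -0.0]
opening: 0.461
```

```bash
python3 - <<'E'
from h import *
import chk
p,d=cap('wrist','w6');s=load('w6')
def proj(P):
    q=s['T']@np.append(P,1);return ((s['K']@(q[:3]/q[2]))[:2]*1.5625).round(0)
print('pin top',proj([.5112,-.0162,.101]),'post7',proj([.5815,.0615,.096]))
for n,P in [('pin',[.5112,-.0162,.101])]:
    u,v=(proj(P)/1.5625).astype(int); print(px2w('w6',u,v))
cv2.imwrite('pics/w6b.png',cv2.resize(cv2.imread('pics/w6.png'),(800,600),interpolation=cv2.INTER_CUBIC))
E
```

```text
TCP [ 0.5839 -0.0423  0.2262] yaw x 70.7 contact pt r 0.1302 bearing -57.5 F [ 0.  -0.1 -0. ] t 20.225
pin top [400. 171.] post7 [557. 240.]
[ 0.51095772 -0.01617342  0.10167433]
```

View pics/w6b.png

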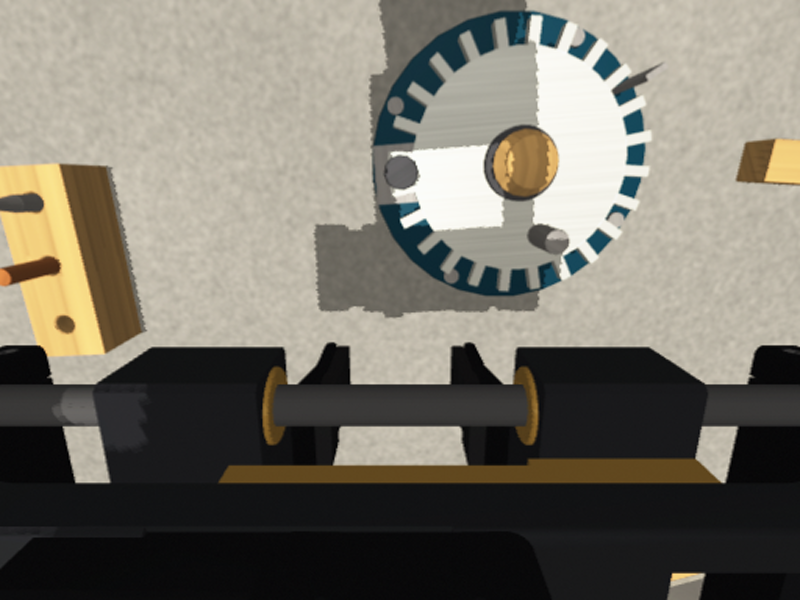

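The pin head is at (401,171) with its top at z≈0.1017, against 0.101 fully home. The post is at (556,239), as predicted for click 7, and the rack's other pieces still stand. Handing in.

```bash
python3 -c "
from h import *
print(workorder.hand_in())"
```

```text
the job is handed in; nothing more can be done
None
```

I indexed the dial to the seventh click, pushed the pin fully home and released it, then handed the job in at about 20 s. The hand-in gave no verdict.

- **Dial:** it started one click past the fin. I pushed the post six clicks clockwise with closed fingers. The highest force I read was about 8 N, sampled between moves only. After the push, and again after release, the camera showed the post where click 7 should put it (bearing 0.9° against 0°, within measuring error).
- **Pin:** I gripped it by its head, and it entered the notch and hole on the first try with a side force of about 2.5 N at most. It met the floor at the expected home height, with 6.6 N of push. After release its head top measured z = 0.1017 m against 0.101 m, and it stood within about 1 mm of the estimated hole position.
- **Surroundings:** the arm was clear, with zero force reading. The dowel and drift still stood in the rack in the last picture. I did not re-check the cup, blank, spindle, slug or mallet one by one, but no contact with them was felt.

Two readings were slightly off. The arm rose about 3 mm (6.6 N) while the jaws closed on the pin. The pin also sat about 3 mm off the tool centre in the grip, which I corrected from a close-up before inserting it.

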